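Unfold the crank handle and clamp a sample cell by feel

ROBOT

A 6-joint arm with a two-finger parallel gripper is mounted at the origin on the work surface. World frame = base frame: x ahead of the robot, y to its left, z up, the work surface at z = 0. Lengths are in m, angles in rad, forces in N, time in s.
With the tool pointing down it reaches from about 0.275 to 0.725 m from the base axis. Payload 15.9 kg.
Tool frame: the origin (TCP) lies between the finger pads; the fingertips stand 25 mm ahead of it and the grasp point (between the pads) lies 6 mm ahead of it; y points along the fingers, z is the direction in which the jaws open and shut, and the axes are right-handed (so a half turn about y gives the same grasp; the last joint's range is limited). The gripper opens to 85 mm and grips with 20 to 120 N. Pads are 22 mm wide; open, the fingers measure 114 mm over their backs; the gripper's body (76 mm by 85 mm) begins 54 mm behind the grasp point. The pads swing forward as they close: fully open they stand 13 mm farther back than shut.
Start: joints at [-1.144, 0.213, -0.034, 1.323, 0, 1.571], TCP at [0.207, -0.455, 0.256] pointing down, gripper open.
Joint ranges: [-2.98, 2.98], [-0.74, 1.72], [-1.14, 1.35], [-2.1, 2.04], [-1.57, 1.44], [-3.14, 3.14]. Speed limits (rad/s): [1.89, 1.89, 2.39, 2.57, 3.14, 3.14].

INTERFACE

Orientations are given as a unit quaternion [x, y, z, w].
In Python, from bench import env gives the robot as it stands. Calls block until the motion is done:
- env.move_pose(position, orientation): joint-space move of the TCP to a pose.
- env.line_to(position, rotation=None, v=0.15, contact_N=None): straight line of the TCP; rotation=None keeps the orientation; v is the mean speed in m/s. With contact_N (N) it stops when the force on the tool has changed by that much, and returns True; else False.
- env.move_j(angles): joint-space move.
- env.let_go() and env.close(newtons=None): open the fingers fully, or close them until they stop; newtons is the grip in N (None keeps the last).
- env.sleep(seconds).
- env.ik(position, orientation): joint angles nearest the present ones, or None.
- env.get_state(): the state.
- env.get_image(name): name is "scene" or "top" or "wrist"; returns a dict with "image" (400x640x3 uint8, blue, green, red), "fx", "fy", "cx", "cy" (pixels), "T" (4x4, takes a point from camera to world coordinates). Camera axes: x right, y down, z forward; pixel columns grow to the right and rows downward; lengths in m; the calibration is good to about 2 mm. A picture is of the moment at which its call begins. There is no depth.
A pose or a line that the arm cannot do raises env.IKError and nothing moves.
- env.sign_off(): hands the job in, once; it reports no verdict.
Trained networks look in a picture, given as the dict that the camera call returned (one of the last four; its "shot" number tells which), for a name from the list of things; names that differ only in an ending like _2 or _b are one class to them, and where a whole thing is asked for, a point or a joint stands for the part that bears it (a point fixed in the world has none). Each returns a list of dicts, best first, with "conf" (0 to 1); they miss things now and then, are a little off and sometimes report something else, mostly with a low value. They report only what shows in the picture. A call takes as long as a camera call. They do not tell look-alikes from the thing itself.
- env.outline_of(label, picture): "region" (400x640 bool, what is visible of it) and "at" ([column, row] in pixels, amid what is visible of it).
The state is a dict: "clock": time; "q": joint angles; "joint_velocities": joint speeds; "effort": joint torques, N m; "tool_pos": TCP position; "orientation": TCP orientation; "force": force on the tool from outside, world axes, zero at the start; "ft_torque": the same for the moment, N m; "opening": finger opening in m.
Only numpy, scipy, OpenCV 4.12 (cv2) and the standard library are available. Lean on these libraries where they do the work, as an engineer would, in place of code of your own. Each camera call takes 0.05 s, during which the arm holds its last target.

TASK

A sample cell stands loose in the bench clamp. Raise the folding handle on the clamp's crank wheel until it stands fully upright, then hold it and wind the wheel clockwise (seen from above) until the jaw has pushed the cell against the end stop and you feel it pinched snugly, neither loose nor hard enough to crack it. Work only through the handle, keep your fingers off the cell and jaw, let go with the handle left upright, and leave the glassware and other things around where they are.

Things in the scene. Friction and masses are not known exactly. Their poses are not given: they have to be found in the camera images.
- clamp: the bench clamp, screwed down: black gearbox 130 x 130 x 50 mm high with a crank wheel on top, and a 90 mm wide, 20 mm high grey bed reaching from it along the clamp's own -y to 250 mm, with two low rails 36 mm apart. Origin on the table under the wheel's axis
- wheel_center (a point): centre of the top face of the crank wheel, an aluminium disc 140 mm across, 12 mm thick, top face 74 mm above the table. It turns about the vertical through this point. This point turns with it: z up, x from the centre towards the handle's hinge
- wheel (a joint): turn of the wheel (rad), growing clockwise seen from above; starts anywhere from -0.7 to 0.7 (0 has no meaning for the cell). Stiff: steady friction of about 0.4 N m (some 7 N along the circle at the handle), which also holds the wheel where it is left
- handle_hinge (a point): middle of the handle's hinge pin, 55 mm from the wheel's axis, 24 mm above its top face, between two steel ears (outer faces 30 mm apart, rising 31 mm above the wheel's top face). The pin lies level, square to the radius. The handle runs from here along this point's own -x
- handle (a joint): fold angle of the handle about its pin (rad): 0 = folded flat, lying level across the wheel over its centre and 17 mm past it, underside 16 mm above the wheel; it swings up and outwards; 1.571 = fully upright, against its stop. Friction hinge (0.06 N m): stays where it is left
- grip_end (a point): free end of the handle, 72 mm from the hinge pin along the handle's middle line. The handle is round, 16 mm across; it can be pinched across its sides anywhere from 14 to 72 mm from the pin
- grip: black plastic sleeve of the handle, 16 mm across, 58 mm long, free to spin about the handle's own length, so that fingers holding it need not turn with the wheel. Origin on the middle line 14 mm from the hinge pin; it runs along its own -x
- jaw: aluminium jaw, 32 mm wide, 34 mm high, on the bed beside the gearbox. Origin at the foot of its pressing face; it moves along its own -y, away from the gearbox, 15 mm per rad of clockwise turn (rack and pinion): each newton it presses adds 0.27 N to the force needed along the circle at the handle
- cell: sample cell, a metal-framed block 34 mm across, 40 mm along the bed, 34 mm high plus a small white cap, about 0.12 kg; origin at the centre of its underside. It stands on the bed between the rails, 7 to 37 mm ahead of the jaw, and the jaw pushes it along to the end stop
- bed_end (a point): middle of the bed's far end, on its top, 250 mm from the wheel's axis. On the bed before it stands a dark steel end stop whose place varies and is not measured: 6 to 30 mm beyond the cell. Its face is sprung (5 N per mm, 10 mm travel), so jaw and cell keep moving as the pinch builds up. The jaw goes 20 to 60 mm (1.4 to 4.2 rad of wheel) until snug
- cell_cap (a point): top of the cell's white cap, 40 mm above the cell's underside. Jaw on cell: snug is 8 to 25 N, about 15 N is ideal (some 4 N more along the circle at the handle than just before the stop was met); over 32 N cracks the cell
- flask: conical glass flask, 80 mm across, 122 mm high, a bystander to leave alone; origin at its underside
- beaker: small glass beaker, 52 mm across, 60 mm high, a bystander to leave alone; origin at its underside
- amber_bottle: amber bottle, 44 mm across, 75 mm high, a bystander to leave alone; origin at its underside
- sample_jar: white jar, 42 mm across, 45 mm high, a bystander to leave alone; origin at its underside
- spare_ring: aluminium ring, 40 mm across, 10 mm high, lying flat, a bystander to leave alone; origin at its underside
- spatula: steel spatula lying on the table, a bystander to leave alone; origin at its underside
Things that resemble listed ones, but are neither listed nor needed, are in the scene too. Leave any purple or yellow look-alike of the cell alone.

How it is judged:
By the outcome, as a careful person would: the job done as asked, in the order asked, and still so for the second after the job is handed in, with the robot touching nothing.
It also fails if it takes over 72 s, if anything falls off the work surface, if the arm or the gripper's body presses on something with over 40 N, if the wrist force passes 120 N, or if a joint passes its speed limit or range.

## Working session

There is one attempt and no reset: what is moved stays moved. The work goes in short steps, each a Python script; the robot and the scene stay as the last script left them, time stands still between calls to the robot, and variables do not carry over. Pictures are saved under pics/ and viewed, and the job is handed in when it is done.

```bash
ls; mkdir -p pics; python3 - <<'E'
from bench import env
import cv2
for n in ["scene","top","wrist"]:
    p=env.get_image(n); cv2.imwrite(f"pics/a_{n}.png",p["image"])
    print(n,p["fx"],p["cx"],p["cy"],p["T"])
    if n!="wrist":
        for l in ["wheel","handle","grip","jaw","cell","clamp","flask","beaker","amber_bottle","sample_jar"]:
            print(l,[(round(d["conf"],2),[round(float(v)) for v in d["at"]],int(d["region"].sum())) for d in env.outline_of(l,p)])
s=env.get_state();print(s["clock"],s["force"],s["orientation"],s["opening"])
E
```

```text
pics
scene 412.7050197650779 317.406077836288 196.6904373685601 [[ 0.80108639  0.37587533 -0.46580933  1.00491827]
 [ 0.59815295 -0.53102873  0.60018459 -0.55490518]
 [-0.02176355 -0.75942493 -0.65023082  0.68524018]
 [ 0.          0.          0.          1.        ]]
wheel [(0.77, [340, 190], 1963), (0.41, [174, 311], 1937)]
handle [(0.49, [340, 187], 197)]
grip [(0.53, [338, 189], 1958)]
jaw [(0.65, [315, 211], 225)]
cell [(0.88, [219, 230], 368), (0.81, [294, 228], 372), (0.79, [369, 283], 538), (0.67, [276, 189], 335)]
clamp [(0.57, [322, 213], 5728)]
flask [(0.64, [372, 162], 911), (0.45, [409, 195], 484)]
beaker [(0.85, [316, 256], 760)]
amber_bottle [(0.73, [409, 196], 461), (0.49, [339, 181], 122)]
sample_jar [(0.53, [260, 210], 388)]
top 389.2272175020135 324.4896495928243 188.96481130546894 [[ 0.03100111 -0.99636636  0.07932842  0.5153939 ]
 [-0.9993765  -0.03224068 -0.01439258 -0.03242511]
 [ 0.01689789 -0.07883278 -0.99674463  1.14273641]
 [ 0.          0.          0.          1.        ]]
wheel []
handle [(0.56, [290, 186], 164)]
grip [(0.68, [331, 205], 200), (0.6, [287
[... 164 characters left out ...]
8], 221)]
clamp [(0.81, [297, 200], 4218)]
flask [(0.97, [219, 196], 617), (0.23, [286, 194], 2040)]
beaker [(0.53, [348, 171], 266), (0.53, [317, 204], 80), (0.41, [370, 183], 112)]
amber_bottle [(0.8, [246, 150], 194)]
sample_jar [(0.7, [336, 247], 171)]
wrist 355.5488670930369 319.22357354658186 203.76151480818788 [[ 4.14147170e-01 -8.66882963e-01 -2.77481621e-01  2.77597837e-01]
 [-9.10209814e-01 -3.94588765e-01 -1.25768839e-01 -4.22783461e-01]
 [-4.64266598e-04  3.04653304e-01 -9.52463201e-01  3.73176343e-01]
 [ 0.00000000e+00  0.00000000e+00  0.00000000e+00  1.00000000e+00]]
1.15 [-0.06737529  0.5079985   0.33332319] [ 0.14975381 -0.69105495  0.691081   -0.14974609] 0.08552365965683277
```

```bash
python3 - <<'E'
import cv2
im=cv2.imread("pics/a_scene.png")[120:320,170:450];cv2.imwrite("pics/b_scene.png",cv2.resize(im,(800,571),interpolation=cv2.INTER_CUBIC))
im=cv2.imread("pics/a_top.png")[110:270,200:424];cv2.imwrite("pics/b_top.png",cv2.resize(im,(800,571),interpolation=cv2.INTER_CUBIC))
E
```

```text
(no output)
```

View pics/b_scene.png

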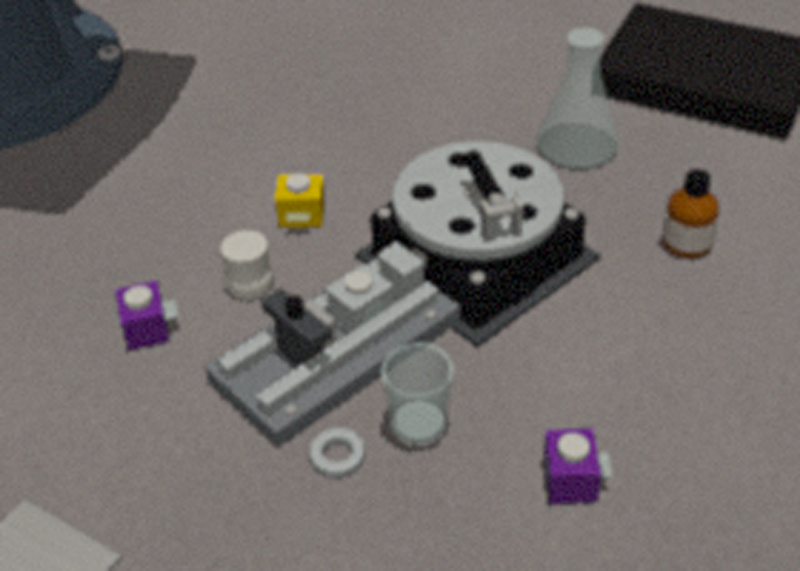

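View pics/b_top.png

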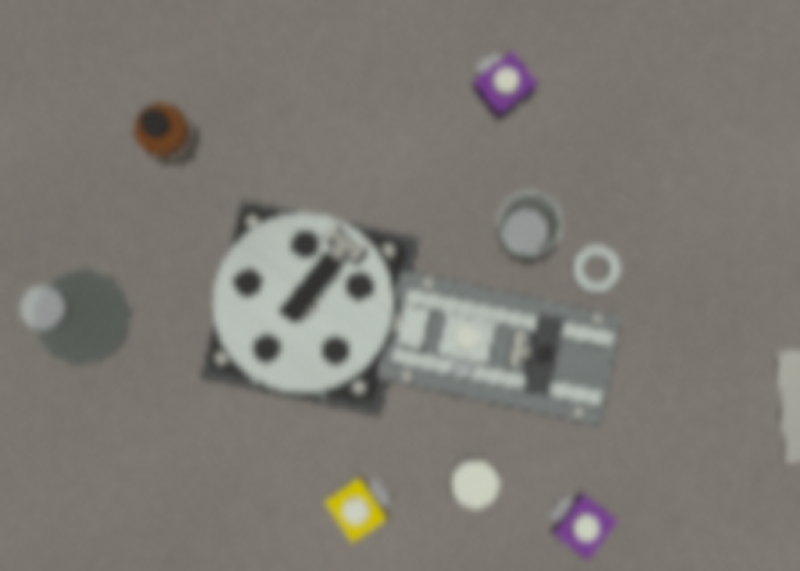

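View pics/a_top.png

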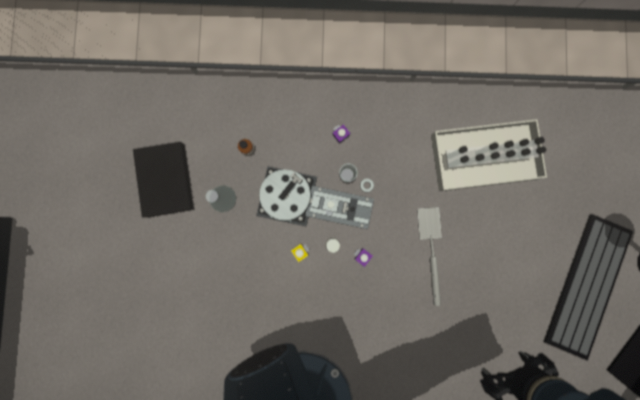

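View pics/a_scene.png

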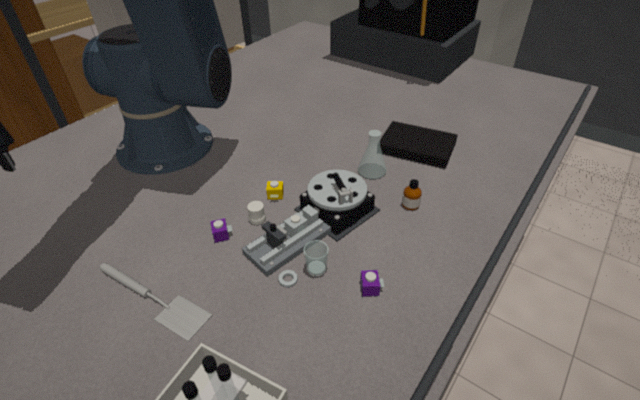

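```bash
cat > h.py <<'E'
from bench import env
import cv2, numpy as np
from scipy.spatial.transform import Rotation as R
def bp(p,u,v,z):
    T=np.array(p["T"]);d=T[:3,:3]@np.array([(u-p["cx"])/p["fx"],(v-p["cy"])/p["fy"],1.]);o=T[:3,3]
    return o+d*(z-o[2])/d[2]
def pj(p,X):
    T=np.array(p["T"]);c=T[:3,:3].T@(np.array(X,float)-T[:3,3]);return np.array([p["fx"]*c[0]/c[2]+p["cx"],p["fy"]*c[1]/c[2]+p["cy"]])
def quat(x,y):
    # tool x approach? columns are tool axes in world
    x=np.array(x,float);x/=np.linalg.norm(x);y=np.array(y,float);y-=x*(x@y);y/=np.linalg.norm(y)
    return None
def st(): return env.get_state()
E
python3 - <<'E'
from h import *
s=st();print(R.from_quat(s["orientation"]).as_matrix().round(3))
p=env.get_image("top")
f=3.5714
for n,u,v,z in [("wc",303,302,.074),("hinge",345,243,.098),("end",290,310,.098),("bedend",612,368,.02),("cap",468,338,.06),("stop",545,352,.05),("flask",85,317,0),("beaker",525,235,0)]:
    print(n,bp(p,200+u/f,110+v/f,z).round(4))
E
```

```text
[[-0.91  -0.     0.414]
 [-0.414 -0.    -0.91 ]
 [ 0.    -1.     0.   ]]
wc [0.5815 0.0605 0.074 ]
hinge [0.6256 0.0286 0.098 ]
end [0.5737 0.068  0.098 ]
bedend [ 0.5395 -0.186   0.02  ]
cap [ 0.5584 -0.0676  0.06  ]
stop [ 0.5497 -0.1288  0.05  ]
flask [0.5681 0.2448 0.    ]
beaker [ 0.6475 -0.1142  0.    ]
```

```bash
cat >> h.py <<'E'
def Q(a):  # tool down, tool z (opening) at world angle a
    y=np.array([0,0,-1.]);z=np.array([np.cos(a),np.sin(a),0]);return R.from_matrix(np.c_[np.cross(y,z),y,z]).as_quat()
E
python3 - <<'E'
from h import *
a=np.radians(54)
print(env.ik([.58,.06,.26],Q(a)))
env.move_pose([.58,.06,.26],Q(a))
p=env.get_image("wrist");cv2.imwrite("pics/c_wrist.png",p["image"])
import pickle;pickle.dump(p,open("c.pkl","wb"))
for l in ["wheel","handle","grip"]:
    for d in env.outline_of(l,p):
        r=d["region"];ys,xs=np.nonzero(r);print(l,d["conf"],d["at"],xs.min(),xs.max(),ys.min(),ys.max())
print(pj(p,[.5815,.0605,.074]),pj(p,[.6256,.0286,.098]),pj(p,[.5737,.068,.098]))
s=st();print(s["clock"],s["q"],s["force"])
E
```

```text
[0.10308161 0.38947257 0.21531426 1.39663801 0.         0.73140014]
wheel 0.71 [327.0, 202.0] 317 336 168 239
wheel 0.66 [324.6, 178.0] 248 404 101 263
handle 0.87 [329.3, 209.3] 315 338 168 257
handle 0.38 [238.2, 312.0] 209 258 279 345
grip 0.75 [325.5, 203.4] 317 337 168 239
[321.61521379 184.24005556] [321.88532837 252.52275997] [323.65335476 178.83881067]
3.6667 [ 1.02070666e-01  3.89333598e-01  2.15223933e-01  1.39660565e+00
 -4.29797078e-05  7.31495997e-01] [0.30767703 0.50682341 0.06003019]
```

View pics/c_wrist.png

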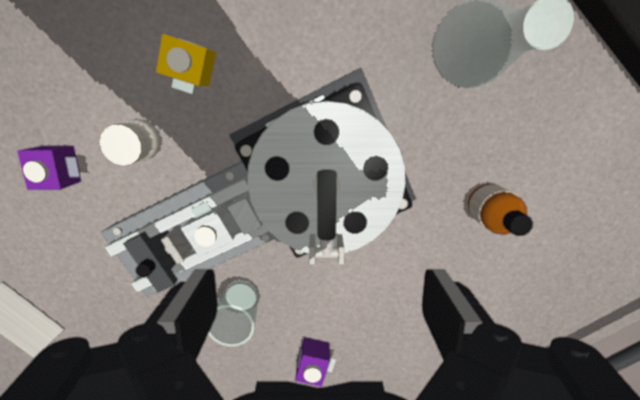

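```bash
python3 - <<'E'
from h import *
from scipy.optimize import least_squares
import pickle
p=pickle.load(open("c.pkl","rb"))
ds=env.outline_of("wheel",p); d=max(ds,key=lambda d:d["region"].sum())
c,_=cv2.findContours(d["region"].astype(np.uint8),cv2.RETR_EXTERNAL,cv2.CHAIN_APPROX_NONE)
c=max(c,key=len)[:,0]; P=np.array([bp(p,u,v,.074)[:2] for u,v in c])
r=least_squares(lambda q:np.hypot(*(P-q[:2]).T)-.07-0*q[0],[.58,.06],loss="soft_l1",f_scale=.001)
print("wc",r.x,np.median(abs(r.fun)))
d=env.outline_of("handle",p)[0]; g=env.outline_of("grip",p)[0]
for n,dd in (("handle",d),("grip",g)):
    ys,xs=np.nonzero(dd["region"]); 
    for y0 in range(168,262,10):
        m=ys==y0
        if m.any(): print(n,y0,xs[m].min(),xs[m].max(),bp(p,xs[m].mean(),y0,.098).round(4))
E
```

```text
wc [0.58354254 0.06375288] 0.001296223806382786
handle 168 323 331 [0.5681 0.0754 0.098 ]
handle 178 317 337 [0.5747 0.0706 0.098 ]
handle 188 317 336 [0.5813 0.0654 0.098 ]
handle 198 317 336 [0.5881 0.0604 0.098 ]
handle 208 317 336 [0.5951 0.0554 0.098 ]
handle 218 317 335 [0.602  0.0499 0.098 ]
handle 228 318 335 [0.6095 0.045  0.098 ]
handle 238 320 333 [0.6169 0.0397 0.098 ]
handle 248 315 338 [0.6245 0.0343 0.098 ]
grip 168 327 330 [0.5688 0.0763 0.098 ]
grip 178 317 337 [0.5747 0.0706 0.098 ]
grip 188 317 337 [0.5815 0.0657 0.098 ]
grip 198 317 336 [0.5881 0.0604 0.098 ]
grip 208 317 336 [0.5951 0.0554 0.098 ]
grip 218 317 336 [0.6023 0.0503 0.098 ]
grip 228 317 335 [0.6093 0.0447 0.098 ]
grip 238 319 333 [0.6167 0.0394 0.098 ]
```

```bash
cat >> h.py <<'E'
WC=np.array([.5832,.0640]);TH0=np.radians(-36.3)
rh=np.array([np.cos(TH0),np.sin(TH0),0]);zh=np.array([0,0,1.])
QT=Q(TH0+np.pi/2)
HIN=np.array([WC[0],WC[1],.098])+.055*rh
E
python3 - <<'E'
from h import *
g=HIN-.050*rh+[0,0,.009]
env.move_pose(g+[0,0,.06],QT)
env.line_to(g,v=.08,contact_N=10)
s=st();print(s["clock"],s["tool_pos"],g,s["force"])
f0=s["force"]
env.close(25)
s=st();print(s["clock"],s["opening"],np.round(s["force"]-f0,2))
p=env.get_image("wrist");cv2.imwrite("pics/d.png",p["image"])
E
```

```text
5.175 [0.58758215 0.06109407 0.10758044] [0.58722964 0.06103993 0.107     ] [-0.0179566  -0.52093388  0.76937017]
5.8167 0.015288565107059107 [-0.91  0.55 -0.12]
```

View pics/d.png

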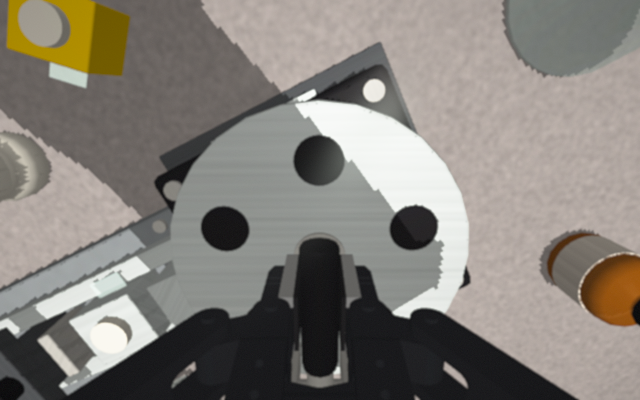

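The picture shows the handle pinched between the pads, centred at about column 320, with the free end just beyond the pads. Next I raise it.

```bash
python3 - <<'E'
from h import *
f0=st()["force"]
off=np.array([0,0,.006])
for ph in np.radians([12,25,38,51,64,77,86]):
    env.line_to(HIN+.050*(-np.cos(ph)*rh+np.sin(ph)*zh)+off,v=.06)
    s=st();F=s["force"]-f0;print(round(np.degrees(ph)),"r,t,z",F@rh,F@np.cross(zh,rh),F[2],s["opening"])
    if np.linalg.norm(F)>30: print("stop");break
print(s["clock"])
p=env.get_image("scene");cv2.imwrite("pics/e.png",cv2.resize(p["image"][100:300,200:480],(800,571)))
p=env.get_image("wrist");cv2.imwrite("pics/ew.png",p["image"])
E
```

```text
12 r,t,z -2.1650843818173455 0.7315384250254335 -2.0798471574965265 0.014701106288660379
25 r,t,z -2.3443027378828534 -0.10553420618142226 0.7468475754755808 0.01508406367641721
38 r,t,z -2.7557039734841267 0.2012694599984398 -0.08939926187940483 0.015033812087196782
51 r,t,z -1.974607988536625 1.6331158856787489 -0.1486281485437928 0.015221483075873257
64 r,t,z -1.6867718551792348 1.2846816434689994 -0.5919526617895863 0.014936702279591608
77 r,t,z -0.9469142750228884 2.600552411259688 -1.3832876854690808 0.014393031153922339
86 r,t,z -0.909109495472683 2.4585941893938537 -0.14435623310197188 0.014758150612271771
8.1333
```

View pics/e.png

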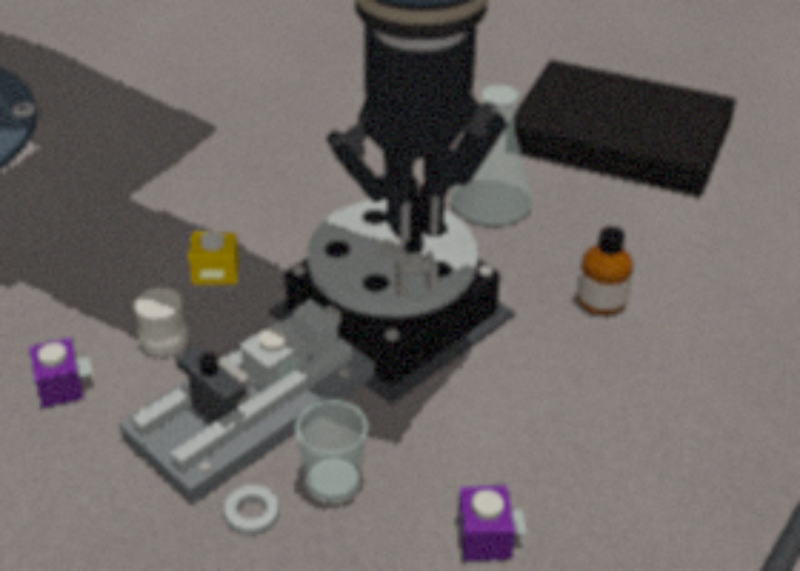

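View pics/ew.png

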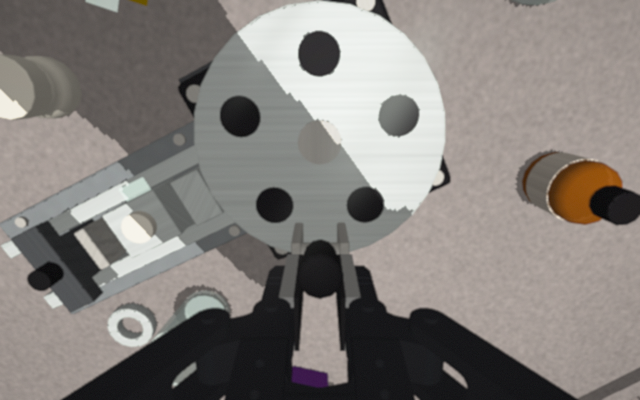

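```bash
python3 - <<'E'
from h import *
p=env.get_image("wrist")
f0=st()["force"]
off=np.array([0,0,.006]); up=HIN+.050*zh+off
for k in range(-2,9):
    env.line_to(up+k*.001*rh,v=.02)
    s=st();F=s["force"]-f0;print(k,"r,t,z",(F@rh).round(2),(F@np.cross(zh,rh)).round(2),F[2].round(2), ((s["tool_pos"]-up)@rh*1000).round(2),s["opening"])
    if abs(F@rh)>6: break
print(s["clock"])
from scipy.optimize import least_squares
print([(d["conf"],d["region"].sum()) for d in env.outline_of("wheel",p)])
d=max(env.outline_of("wheel",p),key=lambda d:d["region"].sum())
c,_=cv2.findContours(d["region"].astype(np.uint8),cv2.RETR_EXTERNAL,cv2.CHAIN_APPROX_NONE)
c=max(c,key=len)[:,0]; c=c[c[:,1]<210];P=np.array([bp(p,u,v,.074)[:2] for u,v in c])
r=least_squares(lambda q:np.hypot(*(P-q[:2]).T)-.07,[.58,.06],loss="soft_l1",f_scale=.001)
print("wc",r.x,np.median(abs(r.fun)))
E
```

```text
-2 r,t,z -2.18 1.37 2.4 -2.35 0.01455185160390341
-1 r,t,z -2.98 1.0 3.45 -1.48 0.014666371057224546
0 r,t,z -3.54 1.6 2.38 -0.45 0.01474531687472152
1 r,t,z -4.19 0.94 4.28 0.49 0.014721908577899024
2 r,t,z -4.37 -0.4 4.23 1.48 0.014143193012931462
3 r,t,z -4.26 1.9 3.63 2.48 0.014394982441148724
4 r,t,z -2.44 0.69 2.19 3.74 0.013881558828269903
5 r,t,z -4.12 2.13 4.07 4.47 0.014075813546061907
6 r,t,z -4.92 0.79 3.35 5.42 0.013484867796953777
7 r,t,z -4.22 0.91 2.26 6.42 0.01350811139071272
8 r,t,z -2.14 1.62 0.83 7.49 0.013514247196177812
11.0333
[(0.64, np.int64(51967))]
wc [0.58433758 0.06311481] 0.0007421822300689856
```

```bash
python3 - <<'E'
from h import *
p=env.get_image("wrist");cv2.imwrite("pics/fw.png",p["image"])
q=env.get_image("scene");cv2.imwrite("pics/f.png",cv2.resize(q["image"][130:230,280:420],(800,571),interpolation=cv2.INTER_CUBIC))
E
```

```text
(no output)
```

View pics/f.png

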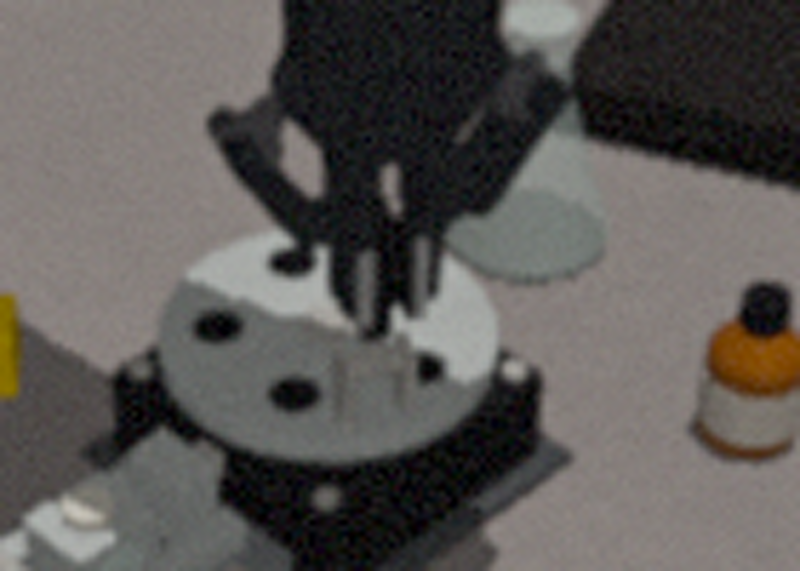

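View pics/fw.png

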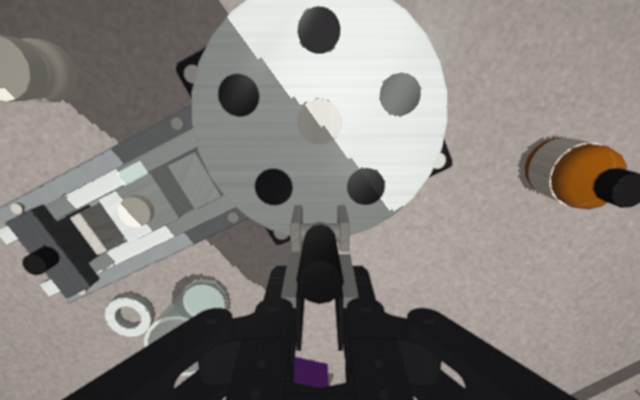

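```bash
python3 - <<'E'
from h import *
p=env.get_image("wrist")
for wc in (WC,[.5843,.0631]):
    H=np.array([*wc,.098])+.055*rh
    print("hinge",pj(p,H).round(1))
    for a in (70,80,90,95):
        a=np.radians(a);ax=-np.cos(a)*rh+np.sin(a)*zh; n=np.sin(a)*rh+np.cos(a)*zh
        print(round(np.degrees(a)),"endc",pj(p,H+.072*ax).round(1),"outer rim",pj(p,H+.072*ax+.008*n).round(1),"inner rim",pj(p,H+.072*ax-.008*n).round(1))
s=st();print(s["tool_pos"],HIN)
im=p["image"][190:330,240:400];cv2.imwrite("pics/g.png",cv2.resize(cv2.convertScaleAbs(im,alpha=2.5,beta=20),(686,600),interpolation=cv2.INTER_CUBIC))
E
```

```text
hinge [319.2 232.4]
70 endc [319.3 241.3] outer rim [319.3 266.4] inner rim [319.3 216.3]
80 endc [319.3 279.9] outer rim [319.3 303.6] inner rim [319.3 255.8]
90 endc [319.3 315.2] outer rim [319.3 335.6] inner rim [319.3 294. ]
95 endc [319.3 330.8] outer rim [319.2 349. ] inner rim [319.3 311.6]
hinge [319.1 234.9]
70 endc [319.1 245.3] outer rim [319.1 270.3] inner rim [319.1 220.5]
80 endc [319.1 283.8] outer rim [319.  307.4] inner rim [319.1 259.9]
90 endc [319.  318.9] outer rim [319.  339.1] inner rim [319.  297.9]
95 endc [319.  334.3] outer rim [319.  352.4] inner rim [319.  315.3]
[0.63359908 0.02707031 0.15379546] [0.62752606 0.03143928 0.098     ]
```

View pics/g.png

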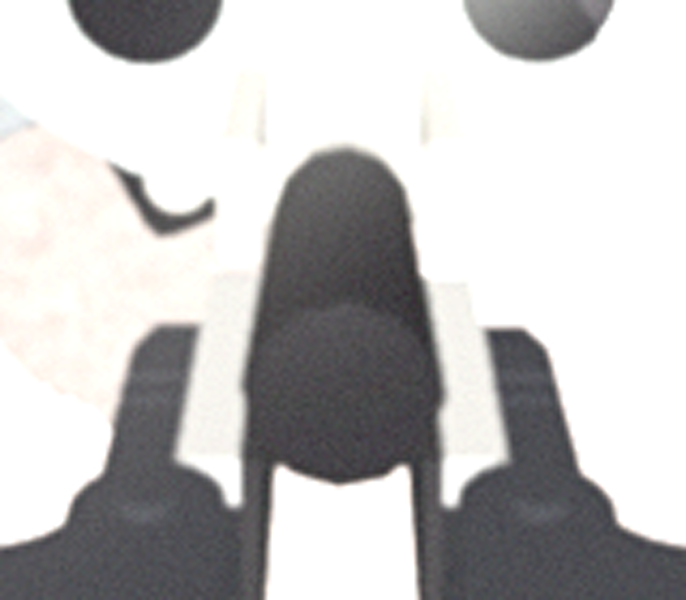

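```bash
python3 - <<'E'
from h import *
p=env.get_image("wrist");s=st();t=np.array(s["tool_pos"]);th=np.cross(zh,rh)
print(s["tool_pos"],R.from_quat(s["orientation"]).as_matrix().round(3).tolist())
for dz in (0,-.006,-.025):
    print(dz,[pj(p,t+dz*zh+k*rh+.007*th).round(0) for k in (-.011,0,.011)])
p2=env.get_image("top");cv2.imwrite("pics/g2.png",cv2.resize(p2["image"][130:250,220:388],(800,571),interpolation=cv2.INTER_CUBIC))
print(s["clock"])
E
```

```text
[0.63362068 0.02708661 0.15380676] [[0.806, -0.001, 0.592], [-0.592, 0.001, 0.806], [-0.001, -1.0, 0.0]]
0 [array([338., 281.]), array([338., 307.]), array([337., 331.])]
-0.006 [array([338., 273.]), array([337., 298.]), array([337., 321.])]
-0.025 [array([335., 252.]), array([335., 274.]), array([335., 296.])]
11.3333
```

View pics/g2.png

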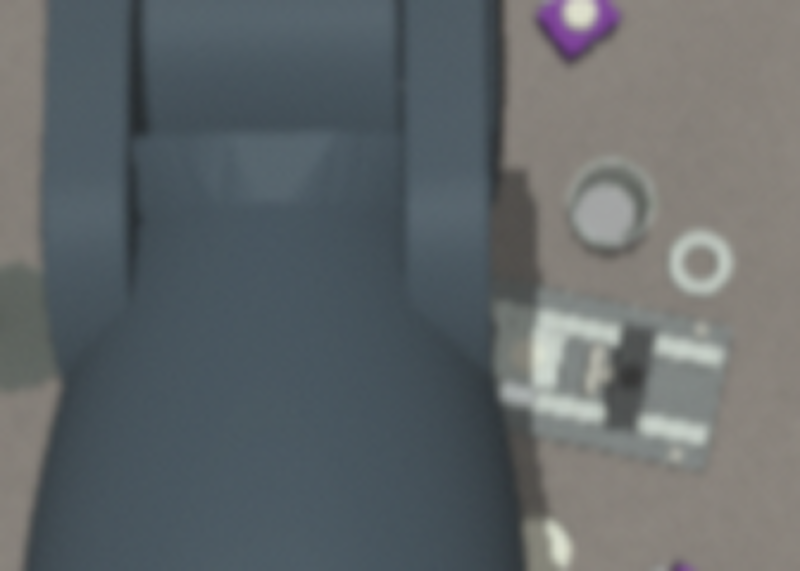

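```bash
python3 - <<'E'
from h import *
env.let_go()
t=np.array(st()["tool_pos"])
env.line_to(t+[0,0,.06],v=.2)
env.close(25)
b=np.array([HIN[0],HIN[1],.165])
env.line_to(b-.042*rh+[0,0,.05],v=.2)
env.line_to(b-.042*rh,v=.12)
f0=st()["force"];print(st()["clock"],st()["opening"])
for k in list(range(-34,-10,2)):
    c=env.line_to(b+k*.001*rh,v=.03,contact_N=12)
    s=st();F=s["force"]-f0;print(k,c,"r,t,z",(F@rh).round(2),(F@np.cross(zh,rh)).round(2),F[2].round(2), ((s["tool_pos"]-b)@rh*1000).round(2))
    if c or F@rh<-9: break
p=env.get_image("wrist");cv2.imwrite("pics/h.png",p["image"])
print(s["clock"])
E
```

```text
14.2583 -0.000607850907105904
-34 False r,t,z -0.34 -0.81 -1.04 -33.72
-32 False r,t,z -1.37 -0.47 0.13 -31.95
-30 False r,t,z -0.23 -0.39 -0.79 -29.92
-28 False r,t,z -1.58 -0.71 0.46 -27.94
-26 False r,t,z -0.3 -0.82 -0.13 -25.91
-24 False r,t,z -0.29 -0.06 -1.31 -23.87
-22 False r,t,z -0.52 -0.74 0.4 -21.88
-20 False r,t,z -0.2 -1.02 0.3 -19.87
-18 False r,t,z -2.3 -0.4 0.98 -18.02
-16 False r,t,z -12.44 0.43 6.16 -17.05
16.925
```

View pics/h.png

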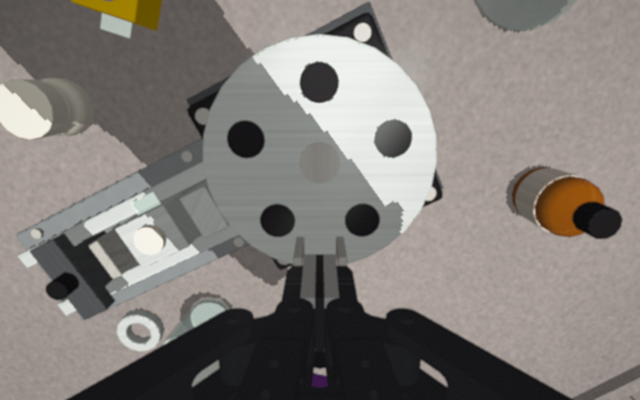

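The picture shows the closed fingers at (320,270), pressed out against the handle's hard stop, so the handle is now upright. Next I regrip it with the tool turned half round, so the last joint has range to follow the wheel.

```bash
cat >> h.py <<'E'
WC=np.array([.5843,.0631])
def pose(th,r=.0553,z=.146):
    return np.array([WC[0]+r*np.cos(th),WC[1]+r*np.sin(th),z]),Q(th-np.pi/2)
def meas(th,f0,n=8):
    F=np.mean([ (env.sleep(.015),st()["force"])[1] for _ in range(n)],0)-f0
    r=np.array([np.cos(th),np.sin(th),0]);t=np.array([-np.sin(th),np.cos(th),0])
    return F@r,F@t,F[2]   # t: resistance to clockwise motion is +t
E
python3 - <<'E'
from h import *
t=np.array(st()["tool_pos"])
env.line_to(t-.012*rh,v=.1)
env.line_to(t-.012*rh+[0,0,.07],v=.2)
env.let_go()
P,q=pose(TH0)
env.move_pose(P+[0,0,.07],q)
print(st()["q"])
p=env.get_image("wrist");cv2.imwrite("pics/i.png",p["image"])
H=np.array([*WC,.098])+.055*rh
print(pj(p,H+.072*zh),pj(p,H), st()["clock"])
q0=None
for d in (1,2,3,4.2):
    print(d,env.ik(*pose(TH0-d)))
E
```

```text
[ 4.82497890e-02  4.97086525e-01  2.68780135e-01  1.34246601e+00
 -1.39088271e-05 -2.45930207e+00]
[318.96124713 252.53838615] [319.03684959 207.48112746] 21.2667
1 [ 0.01361561  0.41974527 -0.02962756  1.1214235   0.         -1.49442253]
2 [ 0.06743415  0.33367614 -0.15612668  1.0809935   0.         -0.44060399]
3 [ 0.16507891  0.3448773  -0.14013687  1.08578216  0.          0.65704077]
4.2 [0.19706648 0.46354617 0.03785967 1.14510983 0.         1.88902834]
```

View pics/i.png

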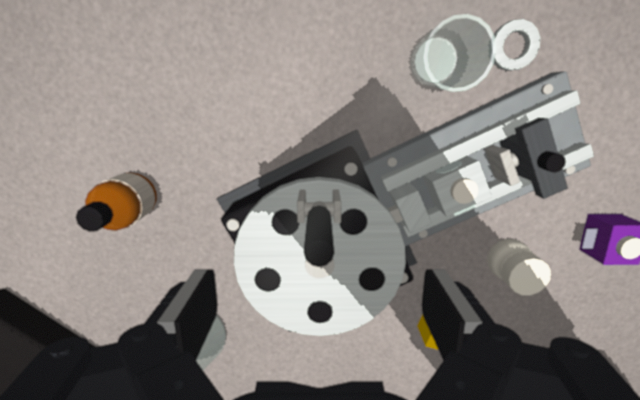

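The handle end is at (319,250), against a prediction of (319,252.5) for upright, so it stands upright. I'll grip it and start winding.

```bash
python3 - <<'E'
from h import *
import json
f0=np.mean([(env.sleep(.02),st()["force"])[1] for _ in range(8)],0)
P,q=pose(TH0)
print(env.line_to(P,v=.12,contact_N=12))
env.close(60)
print(st()["clock"],st()["opening"],np.round(meas(TH0,f0),2))
th=TH0;log=[]
while th>TH0-1.19:
    th-=.15;P,q=pose(th)
    env.line_to(P,q,v=.06)
    m=meas(th,f0,4);log.append([th,*m]);s=st()
    print(round(TH0-th,2),np.round(m,2),round(s["clock"],2),round(s["opening"]*1e3,1))
    if abs(m[0])>15 or m[1]>14: break
json.dump(dict(th=th,f0=list(f0),log=[list(map(float,l)) for l in log]),open("s.json","w"))
p=env.get_image("wrist");cv2.imwrite("pics/j.png",p["image"])
p=env.get_image("scene");cv2.imwrite("pics/j2.png",cv2.resize(p["image"][130:290,230:454],(800,571)))
E
```

```text
False
22.7833 0.014417986839878256 [-0.52  1.86  3.87]
0.15 [-1.17  2.36  5.75] 23.28 14.6
0.3 [-1.09  1.97  6.41] 23.65 14.4
0.45 [-0.75  1.71  7.13] 24.02 14.7
0.6 [-0.22  2.34  7.29] 24.38 14.5
0.75 [0.51 2.27 7.64] 24.75 14.8
0.9 [0.62 1.86 7.54] 25.12 14.2
1.05 [1.38 2.11 8.37] 25.48 14.4
1.2 [1.44 1.86 8.37] 25.85 15.0
```

View pics/j.png

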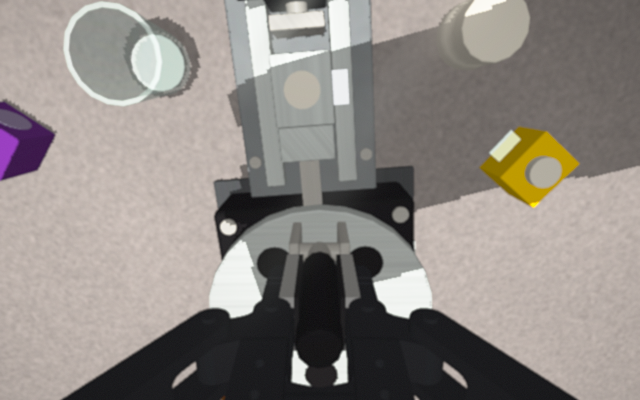

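View pics/j2.png

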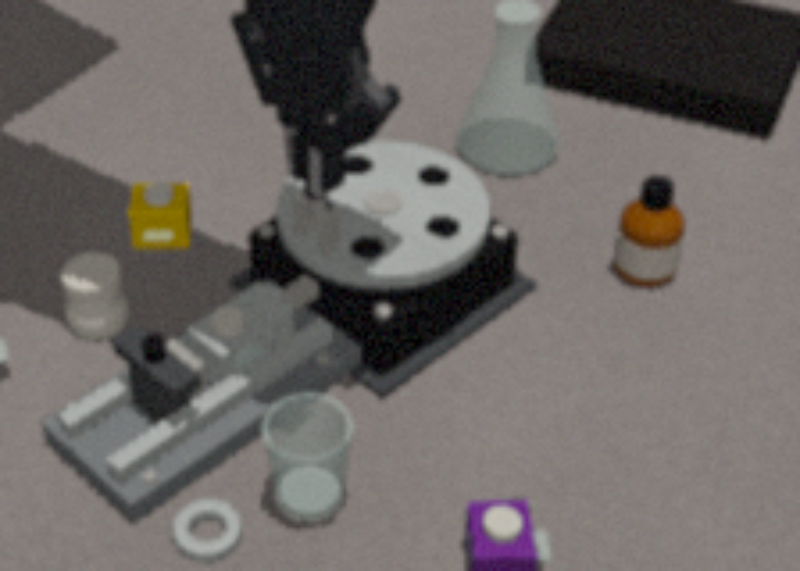

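```bash
python3 - <<'E'
from h import *
p=env.get_image("wrist")
print(bp(p,302,52,.054).round(4),bp(p,300,33,.05).round(4),"cellnear",bp(p,305,126,.054).round(4))
print(np.linalg.norm(bp(p,302,52,.054)-bp(p,302,126,.054)))
cv2.imwrite("pics/k.png",cv2.resize(cv2.convertScaleAbs(p["image"][0:170,220:400],alpha=1.3),(635,600),interpolation=cv2.INTER_CUBIC))
E
```

```text
[ 0.5541 -0.0874  0.054 ] [ 0.5527 -0.0974  0.05  ] cellnear [ 0.563 -0.049  0.054]
0.03945849471696585
```

View pics/k.png

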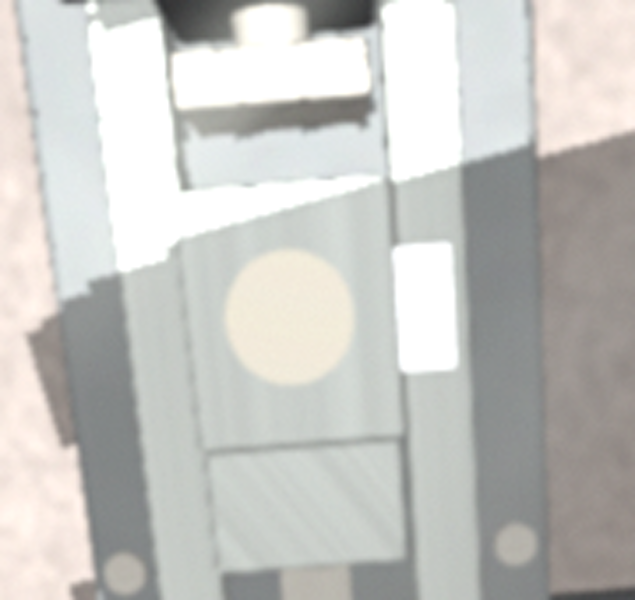

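```bash
cat > w.py <<'E'
from h import *
import json,sys
S=json.load(open("s.json"));th=S["th"];f0=np.array(S["f0"])
def step(d,c=None,v=.06):
    global th
    a=th-d;P,q=pose(a)
    hit=env.line_to(P,q,v=v,contact_N=c)
    s=st();t=s["tool_pos"];th_=np.arctan2(t[1]-WC[1],t[0]-WC[0]);th_+=2*np.pi*np.round((a-th_)/(2*np.pi))
    F=np.array(s["force"])-f0;tt=np.array([-np.sin(th_),np.cos(th_),0]);rr=np.array([np.cos(th_),np.sin(th_),0])
    if hit: th=th_
    else: th=a
    print(f"turn {TH0-th:.3f} meas {TH0-th_:.3f} hit={hit} now t={F@tt:.2f} r={F@rr:.2f} z={F[2]:.2f} clk={s['clock']:.2f}")
    return hit
def save():
    S["th"]=float(th);json.dump(S,open("s.json","w"))
E
python3 - <<'E'
from w import *
import w
for z in (.045,.05,.054):
    p=env.get_image("wrist");print(z,bp(p,302,52.4,.054)[1]-bp(p,299,29.2,z)[1])
for c in (10,8,7,6):
    h=step(.1,c)
    print("static",np.round(meas(w.th,f0,3),2))
save()
p=env.get_image("wrist");cv2.imwrite("pics/l.png",cv2.resize(cv2.convertScaleAbs(p["image"][0:170,220:400],alpha=1.3),(635,600),interpolation=cv2.INTER_CUBIC))
cv2.imwrite("pics/l2.png",p["image"])
E
```

```text
0.045 0.012848598200468006
0.05 0.012063577468774386
0.054 0.011435601778237783
turn 1.300 meas 1.293 hit=False now t=2.93 r=2.27 z=8.04 clk=26.40
static [1.97 2.42 8.05]
turn 1.400 meas 1.392 hit=False now t=3.14 r=0.64 z=7.42 clk=26.70
static [2.24 2.91 8.07]
turn 1.500 meas 1.492 hit=False now t=3.51 r=2.79 z=8.58 clk=27.00
static [2.87 3.5  8.78]
turn 1.600 meas 1.592 hit=False now t=2.48 r=3.33 z=9.16 clk=27.30
static [2.59 2.95 9.25]
```

View pics/l2.png

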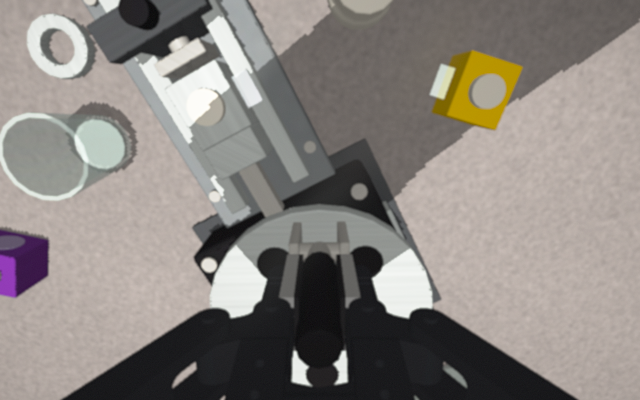

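```bash
python3 - <<'E'
from w import *
import w
for c in (5,4,3):
    h=step(.09,c)
    print("static",np.round(meas(w.th,f0,3),2))
save()
p=env.get_image("wrist")
cv2.imwrite("pics/m.png",cv2.resize(cv2.convertScaleAbs(p["image"][0:200,60:300],alpha=1.2),(720,600),interpolation=cv2.INTER_CUBIC))
import pickle;pickle.dump(p,open("m.pkl","wb"))
E
```

```text
turn 1.690 meas 1.681 hit=False now t=4.55 r=3.23 z=9.92 clk=27.65
static [3.53 3.66 9.94]
turn 1.780 meas 1.771 hit=False now t=3.67 r=3.89 z=9.98 clk=27.95
static [ 3.89  4.33 10.23]
turn 1.870 meas 1.861 hit=False now t=4.29 r=3.54 z=10.92 clk=28.25
static [ 3.65  4.27 10.36]
```

View pics/m.png

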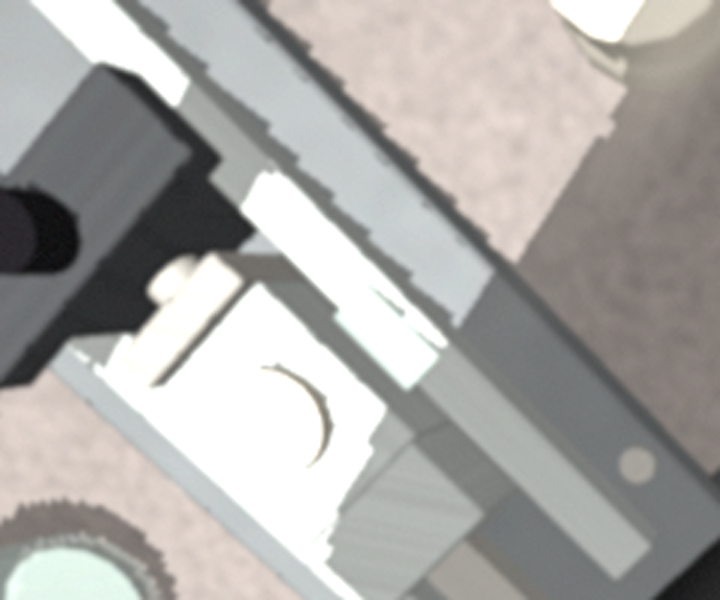

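```bash
python3 - <<'E'
from w import *
import w
for c in (3,3,3):
    h=step(.04,c,v=.03)
    print("static",np.round(meas(w.th,f0,4),2),np.round(st()["ft_torque"],2))
    if h: break
save()
p=env.get_image("wrist")
cv2.imwrite("pics/n.png",cv2.resize(cv2.convertScaleAbs(p["image"][0:200,40:280],alpha=.9),(720,600),interpolation=cv2.INTER_CUBIC))
E
```

```text
turn 1.910 meas 1.897 hit=False now t=4.99 r=4.28 z=10.50 clk=28.60
static [ 4.04  5.72 10.8 ] [-1.47  0.21 -0.02]
turn 1.950 meas 1.936 hit=False now t=5.17 r=3.96 z=10.74 clk=28.92
static [ 4.74  5.48 10.7 ] [-1.57  0.23 -0.03]
turn 1.990 meas 1.975 hit=False now t=5.58 r=4.58 z=10.65 clk=29.23
static [ 4.85  5.66 10.79] [-1.66  0.32 -0.03]
```

View pics/n.png

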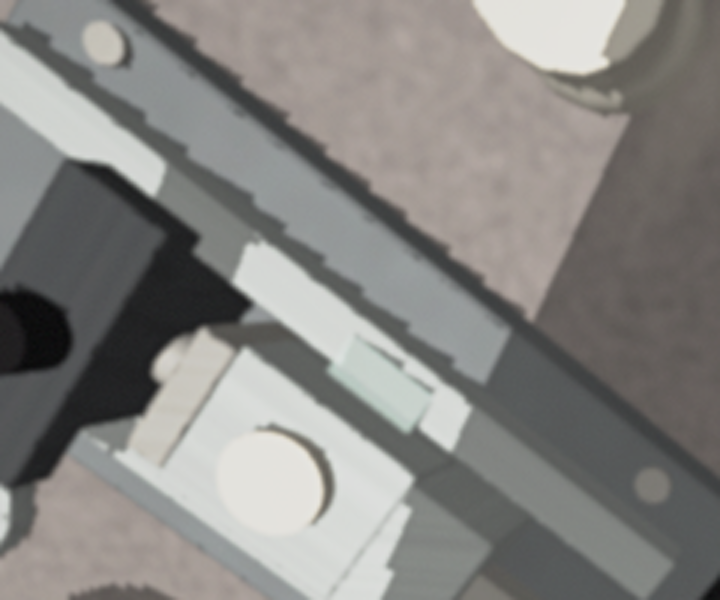

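```bash
cat >> h.py <<'E'
def rect(p,z=.054,yaw=np.radians(-99.5),s=.0004):
    # columns: distance along bed 0.08..0.24 ; rows: lateral -0.04..0.04
    e=np.array([np.cos(yaw),np.sin(yaw)]);n=np.array([-e[1],e[0]])
    A=np.arange(.08,.22,s);B=np.arange(-.035,.035,s)
    w=np.array([[0.08,-.035],[.22,-.035],[.22,.035],[.08,.035]])
    src=np.float32([pj(p,[*(WC+a*e+b*n),z]) for a,b in w]);W,Hh=len(A),len(B)
    M=cv2.getPerspectiveTransform(src,np.float32([[0,0],[W,0],[W,Hh],[0,Hh]]))
    return cv2.warpPerspective(p["image"],M,(W,Hh),flags=cv2.INTER_CUBIC)
E
python3 - <<'E'
from h import *
import pickle
p=env.get_image("wrist");pickle.dump(p,open("n.pkl","wb"))
ims=[cv2.convertScaleAbs(rect(pickle.load(open(f,"rb"))),alpha=.9) for f in ("c.pkl","m.pkl","n.pkl")]
o=np.vstack(ims);o=cv2.resize(o,None,fx=2,fy=1.1);print(o.shape);cv2.imwrite("pics/o.png",o)
E
```

```text
(578, 700, 3)
```

View pics/o.png

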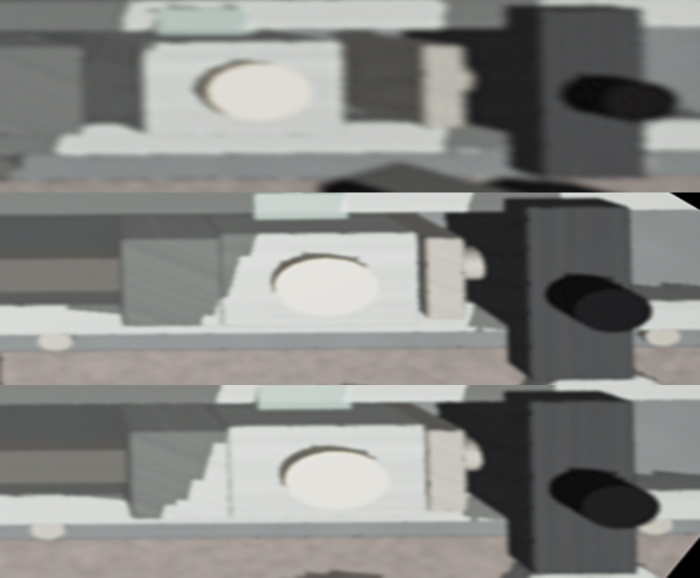

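```bash
python3 - <<'E'
from w import *
import w,pickle
for i in range(3):
    h=step(.04,6,v=.03)
    print("static",np.round(meas(w.th,f0,6),2))
    if h: break
save()
p=env.get_image("wrist");pickle.dump(p,open("q.pkl","wb"))
ims=[cv2.convertScaleAbs(rect(pickle.load(open(f,"rb")))[:,150:],alpha=.9) for f in ("m.pkl","n.pkl","q.pkl")]
o=np.vstack(ims);o=cv2.resize(o,None,fx=4,fy=1.1,interpolation=cv2.INTER_CUBIC);print(o.shape);cv2.imwrite("pics/r.png",o)
E
```

```text
turn 2.030 meas 2.014 hit=False now t=7.23 r=4.96 z=10.80 clk=29.65
static [ 4.58  6.65 10.95]
turn 2.070 meas 2.052 hit=False now t=8.20 r=5.05 z=11.66 clk=30.00
static [ 4.59  7.18 11.38]
turn 2.110 meas 2.091 hit=False now t=8.05 r=5.60 z=11.21 clk=30.35
static [ 5.32  8.32 11.47]
(578, 800, 3)
```

View pics/r.png

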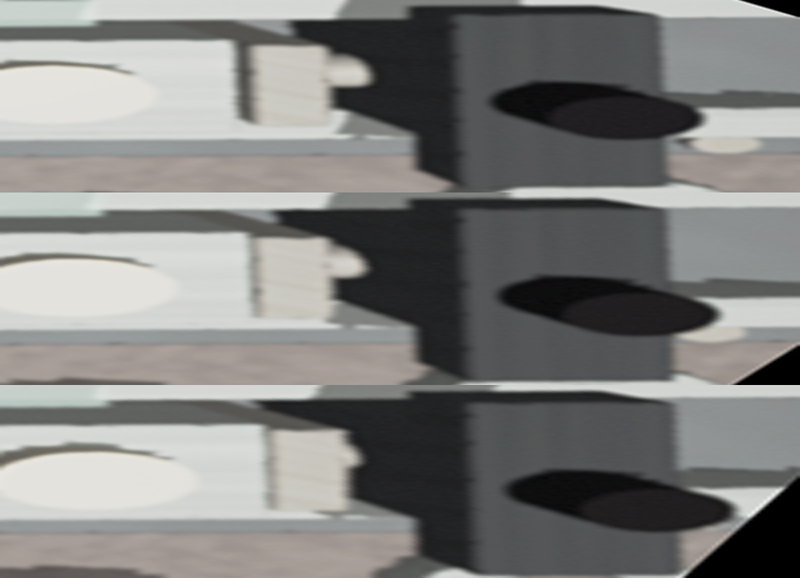

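```bash
python3 - <<'E'
from w import *
import w,pickle
for i in range(2):
    h=step(.045,7,v=.03)
    print("static",np.round(meas(w.th,f0,8),2))
    if h: break
save()
p=env.get_image("wrist");pickle.dump(p,open("t.pkl","wb"));cv2.imwrite("pics/tw.png",p["image"])
ims=[cv2.convertScaleAbs(rect(pickle.load(open(f,"rb")))[:,150:],alpha=.9) for f in ("n.pkl","q.pkl","t.pkl")]
o=np.vstack(ims);o=cv2.resize(o,None,fx=4,fy=1.1,interpolation=cv2.INTER_CUBIC);cv2.imwrite("pics/t.png",o)
E
```

```text
turn 2.155 meas 2.134 hit=False now t=8.49 r=5.55 z=12.18 clk=30.75
static [ 5.36  8.55 12.08]
turn 2.200 meas 2.178 hit=False now t=8.99 r=6.26 z=12.27 clk=31.13
static [ 5.14  9.62 12.13]
```

View pics/t.png

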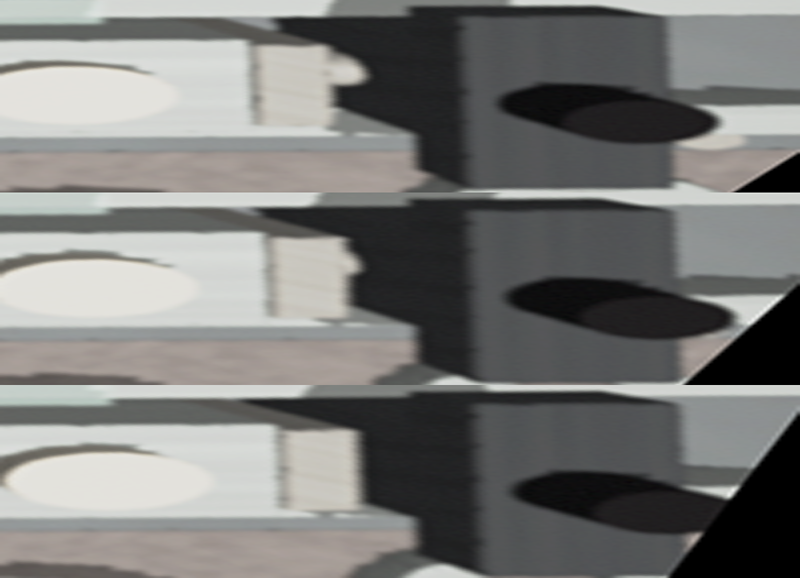

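View pics/tw.png

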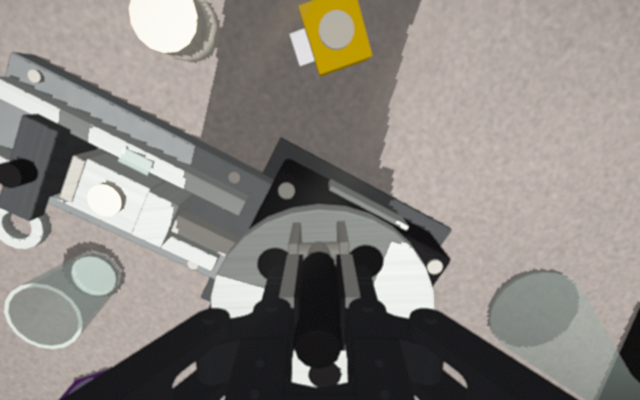

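```bash
python3 - <<'E'
from w import *
import w
p=env.get_image("wrist");th=w.th+.022
r=np.array([np.cos(th),np.sin(th),0]);H=np.array([*WC,.098])+.055*r
for a in (80,85,90,95):
    a=np.radians(a);ax=-np.cos(a)*r+np.sin(a)*zh;n=np.sin(a)*r+np.cos(a)*zh
    print(round(np.degrees(a)),"endc",pj(p,H+.072*ax).round(1),pj(p,H+.072*ax+.008*n).round(1),pj(p,H+.072*ax-.008*n).round(1))
print("hinge",pj(p,H),"wc",pj(p,[*WC,.074]),st()["tool_pos"],pose(w.th)[0])
cv2.imwrite("pics/u.png",cv2.resize(cv2.convertScaleAbs(p["image"][200:400,220:420],alpha=3),(600,600),interpolation=cv2.INTER_CUBIC))
E
```

```text
80 endc [319.  381.3] [318.6 365. ] [319.4 396.7]
85 endc [318.7 367.8] [318.3 348.8] [319.1 385.8]
90 endc [318.4 352.4] [318. 331.] [318.8 372.8]
95 endc [318.  335.1] [317.6 311.8] [318.4 357.7]
hinge [319.02459218 253.41600887] wc [320.50174409 317.2688982 ] [0.53137876 0.04495981 0.14613509] [0.53160296 0.04633361 0.146     ]
```

View pics/u.png

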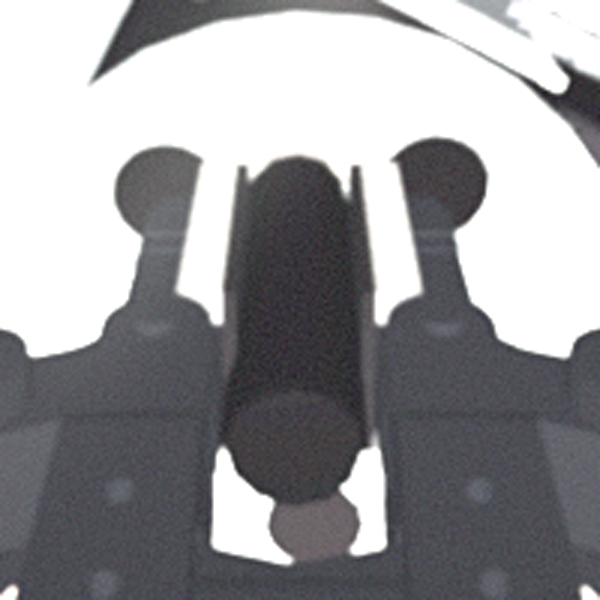

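The handle end is at (318,348), against 352 predicted for upright, so the handle stands upright. The force rise of 3.9 N and the turn past contact both put the pinch at about 14–15 N. I'll unload the arm, release, and check the handle against its stop.

```bash
python3 - <<'E'
from w import *
import w
P,q=pose(w.th+.015);env.line_to(P,q,v=.02)
print("unload",np.round(meas(w.th,f0,6),2))
env.let_go()
print("open",st()["opening"],st()["clock"],st()["tool_pos"])
t=np.array(st()["tool_pos"]);env.line_to(t+[0,0,.09],v=.15)
p=env.get_image("wrist");cv2.imwrite("pics/v.png",p["image"])
th=w.th+.022;r=np.array([np.cos(th),np.sin(th),0]);H=np.array([*WC,.098])+.055*r
for a in (85,90):
    a=np.radians(a);print(pj(p,H+.072*(-np.cos(a)*r+np.sin(a)*zh)))
print(pj(p,H),st()["clock"])
E
```

```text
unload [ 5.49  4.69 13.13]
open 0.0854848162902684 32.4 [0.53183075 0.04556158 0.14600058]
[317.92058881 249.53851843]
[317.83029698 239.42007455]
[318.12614595 201.03969981] 33.2
```

View pics/v.png

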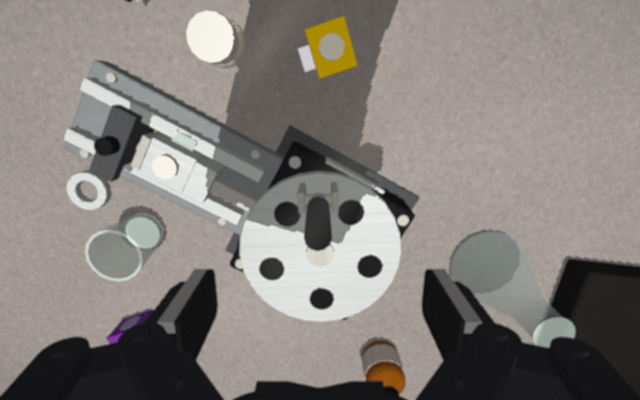

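```bash
python3 - <<'E'
from w import *
import w
th=w.th+.022;r=np.array([np.cos(th),np.sin(th),0]);b=np.array([*WC,.165])
q=Q(th-np.pi/2)
env.close(25)
env.line_to(b+.018*r+[0,0,.06],q,v=.15)
env.line_to(b+.018*r,v=.12)
f=np.mean([(env.sleep(.02),st()["force"])[1] for _ in range(6)],0)
for k in (28,31,33,34,35,36,37,38,39):
    c=env.line_to(b+k*.001*r,v=.02,contact_N=7)
    s=st();m=meas(th,f,3);print(k,c,np.round(m,2),((s["tool_pos"]-b)@r*1000).round(2))
    if c or m[0]<-6: break
print(s["clock"])
env.line_to(b+.018*r,v=.1);env.line_to(b+.018*r+[0,0,.12],v=.2)
p=env.get_image("wrist");cv2.imwrite("pics/x.png",p["image"])
q=env.get_image("scene");cv2.imwrite("pics/x2.png",cv2.resize(q["image"][120:300,200:452],(800,571),interpolation=cv2.INTER_CUBIC))
H=np.array([*WC,.098])+.055*r
print(pj(q,H),pj(q,H+.072*zh),pj(p,H+.072*zh),st()["clock"])
E
```

```text
28 False [-0.04 -0.14 -0.17] 27.98
31 False [-0.01 -0.13  0.28] 31.1
33 False [-0.2   0.42 -0.26] 33.1
34 False [-0.15 -0.19  0.03] 34.04
35 False [ 0.08  0.21 -0.4 ] 35.04
36 False [ 0.08 -0.3   0.29] 36.01
37 False [-3.27 -0.09 -0.8 ] 36.74
38 False [-6.89  0.09 -2.66] 37.31
37.925
[314.46675962 175.07102192] [313.60997577 149.31392678] [318.66138671 157.37228818] 39.175
```

View pics/x.png

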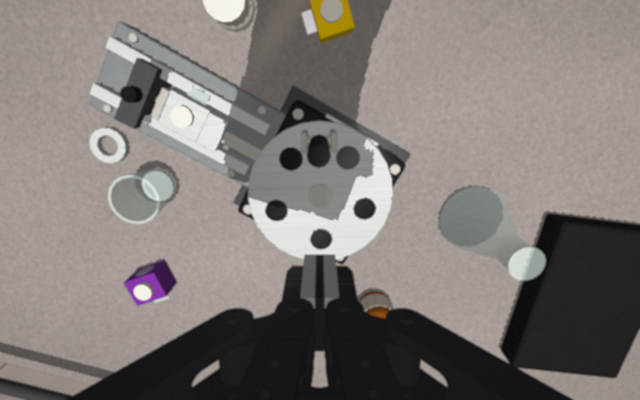

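View pics/x2.png

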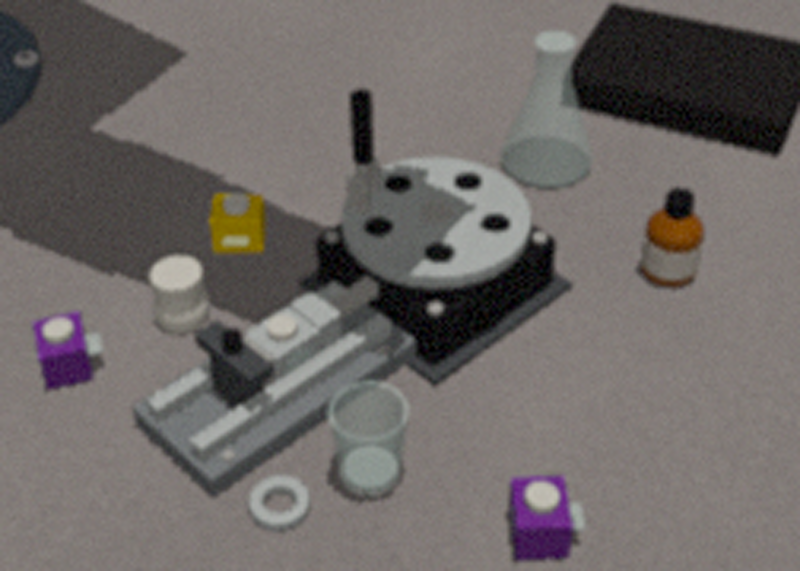

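The scene view shows the handle standing vertical (about (360,125) in the crop) and the cell pressed between the jaw and the stop plate. The bystanders are where they were. The arm is clear, so I'm handing in.

```bash
python3 - <<'E'
from h import *
print(st()["clock"],st()["tool_pos"]);env.sign_off()
E
```

```text
39.175 [0.56661352 0.05713728 0.28354837]
the job is handed in; nothing more can be done
```

I raised the handle until it stood upright and wound the wheel about 2.18 rad clockwise. I then let go and handed the job in at 39.2 s with the arm clear.

**Raising the handle:** My first attempt left it about 10° short, because it would not turn between the pads and they slid off it. I let go and pushed it out to its hard stop with closed fingers, then regripped it for winding.

**Pinch:** I estimate about 14–15 N.
- **Force:** the force along the circle rose about 3.9 N above its level just before the stop was met.
- **Turn:** the wheel went about 0.19 rad past contact.
- **Limits:** these are readings taken between steps, not in motion. They showed less than the expected 7 N of friction, so I relied on the rise and not the absolute value.
- **Camera, less exact:** the stop's sprung face appeared pushed in 1.7–3.0 mm, or roughly 8–15 N.

**Last checks:**
- **Handle:** after release, a gentle outward push met the stop at once with about 7 N. It met about 1 mm further out than when I first raised the handle, within the camera calibration error. The scene picture shows the handle vertical.
- **Surroundings:** the cell sits between the jaw and the stop plate, and the bystanders in view look unmoved. The spatula was outside the last pictures, but the arm did not go near it again after the start.

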